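# Click the packing tally on to its full mark

## Robot

A 6-joint arm with a two-finger parallel gripper is mounted at the origin on the work surface. World frame = base frame: x ahead of the robot, y to its left, z up, the work surface at z = 0. Lengths are in m, angles in rad, forces in N, time in s.
With the tool pointing down it reaches from about 0.35 to 0.775 m from the base axis. Payload 7.3 kg.
Tool frame: the origin (TCP) lies at the centre of the arm's flange, where the gripper is bolted on; the fingertips stand 178 mm ahead of it and the grasp point (between the pads) lies 159 mm ahead of it; z points along the fingers, y is the line along which they close (so a half turn about z gives the same grasp; the last joint's range is limited). The gripper opens to 92 mm and grips with 3 to 60 N. Pads are 19 mm wide; open, the fingers measure 130 mm over their backs; the gripper's body (75 mm by 190 mm) begins 47 mm behind the grasp point.
Start: joints at [1.078, 0.342, 1.524, -0, 1.275, -0.146], TCP at [0.178, 0.494, 0.405] pointing down, gripper open.
Joint ranges: [-2.53, 2.53], [-0.77, 2.02], [0.04, 2.7], [-1, 4.14], [0.28, 2.66], [-3.11, 3.11]. Speed limits (rad/s): [2.57, 2.57, 3.14, 3.14, 3.14, 3.14].

## Interface

Orientations are given as [roll, pitch, yaw] about the fixed x, y, z axes, in that order (R = Rz(yaw) Ry(pitch) Rx(roll)).
In Python, from cell import telemetry, vision, ticket gives the robot as it stands.
- The arm moves only by the shell command python3 -m crank 'ROWS' [FORCE]. ROWS is JSON, a list of rows, each a list of 5 numbers: the gripper command: -1 is shut, 1 is fully open, values between are in proportion, then the shift along the tool's x, y, z in mm, then the turn about the tool's z in rad. In form: [[fingers, dx, dy, dz, roll], ...]. A call has 1 to 12 rows; each row is the pose to reach, as a shift and turn from the pose commanded when the call began, along the tool's axes at that moment; what a row does not reach only later rows make up. A row lasts 1/12 s, in which the tool goes at most 41.7 mm and 7.16 degrees, less where a joint would pass 70% of its speed; a pose out of reach is approached as far as the arm can. A call with a gripper value outside its range is refused whole. The fingers move at their own pace and stop on an object; FORCE is the grip in N (left out, the last holds). Time passes only in rows, so rows that repeat a pose let the fingers close. It gives the time, the measured TCP pose, the force, the opening and the grip force at its end, in the units of the state.
- telemetry.observe(): the state, without advancing time (a new reading comes with each control period).
- vision.read_camera(name): name is "scene" or "top" or "wrist"; returns (picture, depth): 384x512x3 uint8, red, green, blue; 384x512 float32, m along the optical axis (not along the pixel's ray), 0 where there is no reading.
- vision.get_calibration(name): a dict with "camera_matrix" (3x3 intrinsics, pixels), "dist" ([k1, k2, p1, p2, k3] as OpenCV has them; the pictures are not rectified), "rvec" (rotation vector, rad) and "tvec" (3), from world to camera coordinates, as OpenCV has them. Camera axes: x right, y down, z forward; pixel columns grow to the right and rows downward; lengths in m; the calibration is good to about 2 mm. A picture is of the moment at which its call begins: read the wrist's pose just before it. get_calibration takes no time and is no camera call; for the wrist camera it gives the pose at the moment of the call.
- ticket.hand_in(): hands the job in; it is judged then, once.
The state is a dict: "time": time; "qpos": joint angles; "qvel": joint speeds; "joint_efforts": joint torques, N m; "tool_pos": TCP position; "tool_rot": TCP orientation; "contact_force": force on the tool from outside, world axes, zero at the start; "torque": the same for the moment, N m; "opening": finger opening in m; "grip_force": force on a finger pad.
Only numpy, scipy, OpenCV 4.12 (cv2) and the standard library are available. Lean on these libraries where they do the work, as an engineer would, in place of code of your own. Each camera call takes 0.05 s, during which the arm holds its last target. There are 200 camera calls.

## Task

The boxes for this batch are packed, so bring the bench tally up to its full mark: with a fingertip, gently flick the top of the toothed wheel towards the robot's left, one click at a time with a short rest in each, until the one long tooth lines up with the fixed leaning fin behind it, and stop there without going past. Do not lift the tally or shove it along the bench, leave the other things alone, and finish clear of the wheel.

Things in the scene. Friction and masses are not known exactly. Their poses are not given: they have to be found in the camera images.
- tally: Bench tally, about 2.4 kg, loose: steel base 120 x 140 x 12 mm (x, y, z), on it a grey box at x -55 to -9, y -45 to 45 mm, top at 93 mm; in front of the box a white toothed wheel. Origin: centre of the base's underside; x from box to wheel, away from the robot (yaw within 0.5 rad), y to the robot's left, z up. Keep pushes on the wheel under about 7 N or the tally may slide.
- hub (a point): Centre of the wheel, on its axle, 78 mm above the bench, at tally x = 20 mm, y = 0; tally's axes, does not turn with the wheel. Axle along x. Drum of radius 22 mm, 28 mm long, with eight straight radial teeth 45 degrees apart, 5 mm thick, 28 mm wide along x; seven end at radius 45 mm, the long one at 60 mm. Above and on both y sides of the wheel the space is free.
- long_tip (a point): End of the long tooth, mid-width, at radius 60 mm; turns with the wheel. That tooth ends in a round bar along x, 12 mm in diameter, its centre at radius 54 mm.
- fin_top (a point): Top of the fixed flat index fin, 14 mm wide, 5 mm thick, on the box at tally x = -48 mm: it leans 22.5 degrees from upright to +y and ends 23 mm to +y of the hub and 56 mm above it. At each click the teeth rest 22.5 and 67.5 degrees either side of upright. The tooth to flick next leans 22.5 degrees to -y: its end 17 mm beside and 42 mm above the hub (the long one 23 and 55 mm).
- wheel (a joint): Wheel angle, rad: 0 = long tooth in line with the fin, leaning 22.5 degrees to +y; grows as the wheel's top moves to +y (robot's left). Starts two, three or four clicks short, about -1.57, -2.36 or -3.14. One click is 0.785 rad, held by a spring detent that takes about 3 N at a tooth's end to overcome; past half-way it pulls itself into the next click. It can turn either way.
- bowl: Bystander: cream mixing bowl, 170 mm across, 85 mm high; origin centre of underside. Leave alone.
- jar: Bystander: amber jar with a steel cap, 60 mm across, 85 mm high; origin centre of underside. Leave alone.
- tray: Bystander: grey divided packing tray 130 x 180 x 30 mm; origin centre of underside. Leave alone.
- macaron: Bystander: one teal macaron, 45 mm across, 20 mm high; origin centre of underside. Leave alone.
Things that resemble listed ones, but are neither listed nor needed, are in the scene too. What is meant by the tally is not red, and is the larger of those in its own colour.

How it is judged:
By the outcome, as a careful person would: the job done as asked, in the order asked, and still so for the second after the job is handed in, with the robot touching nothing.
It also fails if it takes over 54 s, if anything falls off the work surface, if the arm or the gripper's body presses on something with over 40 N, if the wrist force passes 120 N, or if a joint passes its speed limit or range.

## Working session

There is one attempt and no reset: what is moved stays moved. The work goes in short steps, Python scripts to look and compute and a shell command to move; the robot and the scene stay as the last step left them, time stands still between calls to the robot, and variables do not carry over. Pictures are saved under pics/ and viewed, at most 10 in all, crops included, and the job is handed in when it is done.

```bash
mkdir -p pics; ls; cat > h.py <<'E'
import numpy as np,cv2
from cell import telemetry,vision
def world(name,d=None,cal=None):
    # per-pixel world coordinates
    K=np.array(cal["camera_matrix"]);D=np.array(cal["dist"],float)
    R=cv2.Rodrigues(np.array(cal["rvec"],float))[0];t=np.array(cal["tvec"],float).ravel()
    h,w=d.shape;u,v=np.meshgrid(np.arange(w),np.arange(h))
    n=cv2.undistortPoints(np.stack([u,v],-1).reshape(-1,1,2).astype(float),K,D).reshape(h,w,2)
    P=np.dstack([n*d[...,None],d]);return (P-t)@R
def grab(name,fn=None):
    cal=vision.get_calibration(name);im,d=vision.read_camera(name)
    np.savez(f"/tmp/{name}.npz",im=im,d=d,W=world(name,d,cal))
    if fn: cv2.imwrite("pics/"+fn,im[...,::-1])
    return im,d,cal
E
python3 - <<'E'
from h import *
a=grab("scene")[0];b=grab("top")[0]
cv2.imwrite("pics/s1.png",a[...,::-1]);cv2.imwrite("pics/t1.png",b[...,::-1])
s=telemetry.observe();print(s)
for n in("scene","top"):
  c=vision.get_calibration(n);R=cv2.Rodrigues(np.array(c["rvec"]))[0];print(n,-R.T@np.array(c["tvec"]).ravel(),R[2])
E
```

```text
pics
{'time': 0.1, 'qpos': array([ 1.07797221e+00,  3.42625856e-01,  1.52494297e+00, -5.20392126e-06,
        1.27540632e+00, -1.46014616e-01]), 'qvel': array([-4.40134042e-04, -9.43471443e-04, -3.41806370e-03, -1.68592775e-03,
       -1.37141213e-03, -7.18173795e-05]), 'joint_efforts': array([ 1.39556254e-03, -4.32004380e+01, -2.44694567e+01,  7.17878644e-02,
        5.26623591e-02, -7.76259458e-05]), 'tool_pos': array([0.17837069, 0.4936295 , 0.40412091]), 'tool_rot': array([-3.14022415e+00, -1.96223529e-04,  2.79478454e+00]), 'contact_force': array([ 0.12488878, -0.37855565, -0.55973463]), 'torque': array([0.01928037, 0.02222972, 0.04714854]), 'grip_force': 0.0, 'opening': 0.09160906763493991}
scene [1.04746231 0.74183896 0.68123457] [-0.47962951 -0.68928073 -0.54299872]
top [ 0.3536669  -0.00923454  1.32786405] [ 0.15517855 -0.01353337 -0.98779374]
```

View pics/s1.png

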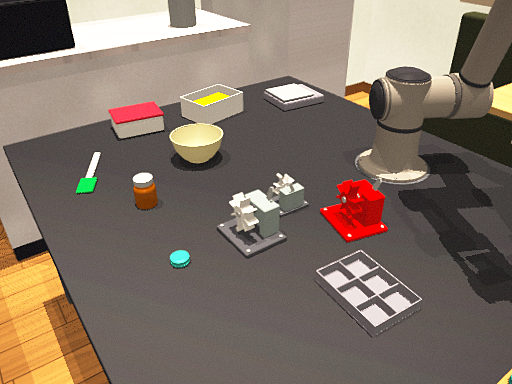

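View pics/t1.png

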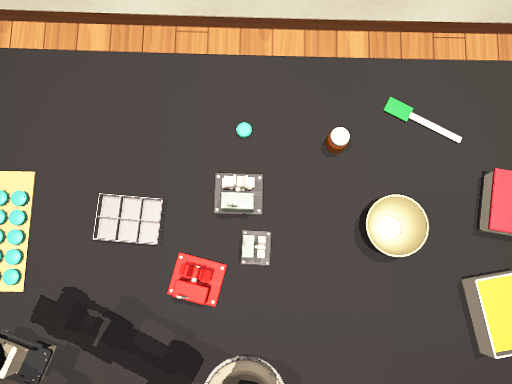

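The larger grey tally is at top (239,193) and scene (252,218). The small grey decoy is at top (256,248) and the red one at (197,280). Next I'll measure the tally.

```bash
python3 - <<'E'
from h import *
T=np.load("/tmp/top.npz");W=T["W"];S=np.load("/tmp/scene.npz")
print(W[193,239],W[100,150])
sub=W[165:222,208:270].reshape(-1,3)
def rect(P,n):
    r=cv2.minAreaRect((P[:,:2]*1000).astype(np.float32));print(n,len(P),r,P.mean(0))
rect(sub[(sub[:,2]>.006)&(sub[:,2]<.02)],"base")
rect(sub[(sub[:,2]>.085)&(sub[:,2]<.1)],"boxtop")
h=sub[sub[:,2]>.1];print(len(h));print(np.round(h[np.argsort(-h[:,2])][:25],3))
a=S["im"][170:260,200:310];b=T["im"][165:222,205:275]
a=cv2.resize(a,None,fx=5,fy=5,interpolation=2)[...,::-1];cv2.imwrite("pics/c1.png",a)
W=S["W"][170:260,200:310].reshape(-1,3)
c=W[(W[:,2]>.006)&(W[:,2]<.018)];rect(W[(W[:,2]>.088)&(W[:,2]<.098)],"s-boxtop")
h=W[W[:,2]>.1];print(np.round(h[np.argsort(-h[:,2])][:12],3))
E
```

```text
[0.55429984 0.02559258 0.09142665] [0.84357467 0.30052343 0.00462917]
base 951 ((570.2800903320312, 30.96125030517578), (161.98049926757812, 168.5023193359375), 0.9598157405853271) [0.56843879 0.02982618 0.01218298]
boxtop 719 ((556.4586791992188, 28.97860336303711), (89.73590087890625, 88.86798095703125), 89.78594207763672) [0.5476438  0.02640973 0.09310017]
193
[[ 0.354 -0.009  1.328]
 [ 0.354 -0.009  1.328]
 [ 0.354 -0.009  1.328]
 [ 0.354 -0.009  1.328]
 [ 0.354 -0.009  1.328]
 [ 0.354 -0.009  1.328]
 [ 0.354 -0.009  1.328]
 [ 0.354 -0.009  1.328]
 [ 0.354 -0.009  1.328]
 [ 0.354 -0.009  1.328]
 [ 0.354 -0.009  1.328]
 [ 0.52   0.047  0.135]
 [ 0.518  0.052  0.135]
 [ 0.518  0.047  0.134]
 [ 0.518  0.045  0.133]
 [ 0.521  0.055  0.132]
 [ 0.521  0.045  0.131]
 [ 0.521  0.05   0.131]
 [ 0.521  0.053  0.13 ]
 [ 0.518  0.055  0.128]
 [ 0.519  0.05   0.128]
 [ 0.591  0.039  0.127]
 [ 0.589  0.039  0.127]
 [ 0.519  0.042  0.125]
 [ 0.575  0.039  0.125]]
s-boxtop 492 ((512.782470703125, 23.080242156982422), (190.24424743652344, 99.74577331542969), 10.89100456237793) [0.54648928 0.03404909 0.09175077]
[[1.047 0.742 0.681]
 [1.047 0.742 0.681]
 [1.047 0.742 0.681]
 [1.047 0.742 0.681]
 [1.047 0.742 0.681]
 [1.047 0.742 0.681]
 [1.047 0.742 0.681]
 [1.047 0.742 0.681]
 [1.047 0.742 0.681]
 [1.047 0.742 0.681]
 [1.047 0.742 0.681]
 [1.047 0.742 0.681]]
```

View pics/c1.png

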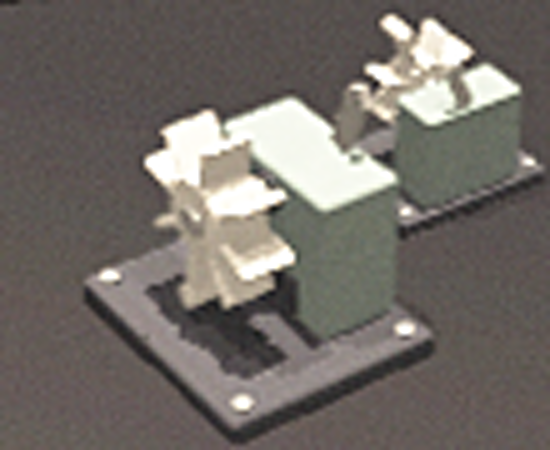

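The crop shows the wheel in front of the box. The long tooth isn't visible on the +y side, so I'll check the depth for yaw and the wheel profile.

```bash
python3 - <<'E'
from h import *
T=np.load("/tmp/top.npz");W=T["W"];im=T["im"]
sub=W[165:225,205:275].reshape(-1,3)
m=lambda lo,hi,x0,x1:sub[(sub[:,2]>lo)&(sub[:,2]<hi)&(sub[:,0]>x0)&(sub[:,0]<x1)]
b=m(.088,.098,.49,.562);r=cv2.minAreaRect((b[:,:2]*1000).astype(np.float32));print("box",r)
f=m(.105,.14,.5,.53);print("fin",f.mean(0),f[np.argmax(f[:,2])])
P=m(.02,.16,.565,.615)
for lo in np.arange(-.05,.11,.005):
    q=P[(P[:,1]>=lo)&(P[:,1]<lo+.005)]
    if len(q):print(round(lo,3),len(q),np.round([q[:,2].min(),np.median(q[:,2]),q[:,2].max(),q[:,0].min(),q[:,0].max()],3))
c=cv2.resize(im[160:225,200:280],None,fx=7,fy=7,interpolation=2);cv2.imwrite("pics/c2.png",c[...,::-1])
E
```

```text
box ((536.3768310546875, 29.130332946777344), (47.669612884521484, 89.56404113769531), 0.6119403839111328)
fin [0.51889603 0.04418905 0.12306814] [0.52030562 0.04716831 0.13474115]
-0.04 1 [0.02  0.02  0.02  0.599 0.599]
-0.025 1 [0.021 0.021 0.021 0.608 0.608]
-0.015 20 [0.084 0.091 0.094 0.575 0.6  ]
-0.01 22 [0.056 0.088 0.094 0.574 0.601]
-0.005 24 [0.056 0.086 0.092 0.573 0.601]
-0.0 26 [0.059 0.088 0.118 0.574 0.601]
0.005 24 [0.064 0.114 0.119 0.573 0.6  ]
0.01 18 [0.026 0.106 0.112 0.573 0.601]
0.015 30 [0.027 0.098 0.108 0.573 0.6  ]
0.02 29 [0.03  0.098 0.106 0.568 0.6  ]
0.025 28 [0.08  0.099 0.103 0.566 0.601]
0.03 29 [0.081 0.105 0.117 0.566 0.599]
0.035 27 [0.075 0.121 0.127 0.573 0.601]
0.04 14 [0.059 0.093 0.097 0.573 0.601]
0.045 26 [0.052 0.093 0.096 0.573 0.6  ]
0.05 25 [0.051 0.095 0.103 0.573 0.6  ]
0.055 24 [0.072 0.101 0.105 0.573 0.599]
0.06 24 [0.072 0.104 0.109 0.573 0.601]
0.065 12 [0.07  0.102 0.105 0.574 0.592]
0.07 10 [0.07  0.072 0.077 0.573 0.599]
0.085 1 [0.02  0.02  0.02  0.611 0.611]
```

View pics/c2.png

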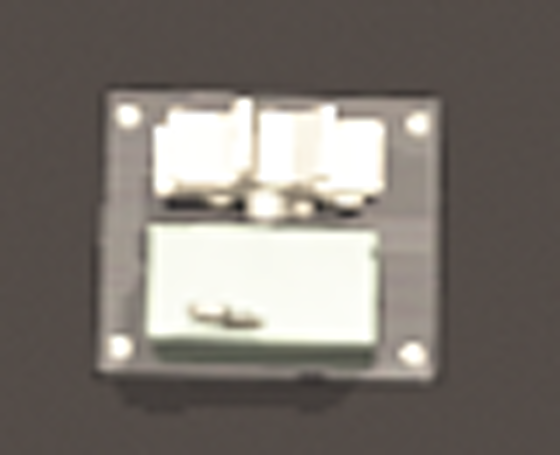

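The wheel spans y −0.015 to 0.07 with its hub near (0.587, 0.028). No long tooth stands out at 67.5° or 112.5° to −y, so it's probably pointing down, four clicks short. I'll move to the right of the wheel with the fingers shut and their line along world x.

```bash
python3 -m crank '[[-1,-40,-25,0,0.1],[-1,-75,-46,0,0.2],[-1,-110,-68,0,0.3],[-1,-145,-89,0,0.4],[-1,-180,-111,0,0.5],[-1,-215,-132,0,0.6],[-1,-250,-154,0,0.7],[-1,-285,-175,0,0.8],[-1,-320,-197,0,0.9],[-1,-355,-218,0,1.0],[-1,-390,-240,0,1.1],[-1,-425,-261,0,1.224]]' 20
python3 - <<'E'
from h import *
s=telemetry.observe();p=s["tool_pos"];y=s["tool_rot"][2]
d=np.array([.587,-.02,.405])-p
print(p,s["tool_rot"],"tool shift mm",1e3*np.array([d[0]*np.cos(y)+d[1]*np.sin(y),d[0]*np.sin(y)-d[1]*np.cos(y),-d[2]]))
E
```

```text
time: 1.1
tool_pos: [0.4902, 0.1018, 0.4045]
tool_rot: [-3.141, -0.0, 1.566]
contact_force: [1.0, 1.6, -0.6]
opening: 0.0166
grip_force: 0.0
[0.49019658 0.10178521 0.40450493] [-3.14104533e+00 -1.04644078e-04  1.56551561e+00] tool shift mm [-121.27232237   97.44518411   -0.49506523]
```

```bash
python3 -m crank '[[-1,-30,24,0,0],[-1,-61,48,0,0],[-1,-92,72,0,0],[-1,-120,95,0,0],[-1,-120,95,0,0],[-1,-120,95,0,0]]'
python3 - <<'E'
from h import *
im,d,c=grab("wrist","w1.png")
s=telemetry.observe();print(s["tool_pos"],s["opening"])
R=cv2.Rodrigues(np.array(c["rvec"]))[0];print(-R.T@np.array(c["tvec"]).ravel(),R)
E
```

```text
time: 1.6
tool_pos: [0.585, -0.0178, 0.4034]
tool_rot: [-3.14, -0.0, 1.568]
contact_force: [-0.4, -0.2, 0.7]
opening: 0.0003
grip_force: 0.0
[ 0.58433491 -0.01648432  0.40378512] 0.0002968267984037067
[0.58627742 0.05757487 0.38443362] [[ 0.9999924  -0.0035225  -0.00166794]
 [-0.00290827 -0.95931026  0.2823391 ]
 [-0.00259461 -0.2823321  -0.95931322]]
```

View pics/w1.png

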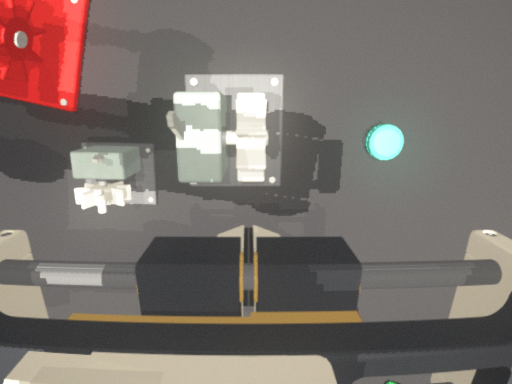

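The wrist view shows the base at columns 185–283 and rows 75–186, almost square to the axes. The wheel is at columns 236–268 and rows 93–182, and the macaron at (385,142). I'll get the wheel profile and pose from the depth.

```bash
cat >> h.py <<'E'
def prof(f="/tmp/wrist.npz",b=(60,200,170,300),x0=.575,x1=.6):
    W=np.load(f)["W"][b[0]:b[1],b[2]:b[3]].reshape(-1,3)
    P=W[(W[:,0]>x0)&(W[:,0]<x1)&(W[:,2]>.018)&(W[:,2]<.2)]
    for lo in np.arange(-.05,.11,.004):
        q=P[(P[:,1]>=lo)&(P[:,1]<lo+.004)]
        if len(q):print(round(lo+.002,3),len(q),np.round(np.percentile(q[:,2],[5,50,95]),3))
    return W
E
python3 - <<'E'
from h import *
W=prof()
for n,lo,hi in(("base",.008,.018),("box",.088,.098)):
    q=W[(W[:,2]>lo)&(W[:,2]<hi)&(W[:,0]>(.49))&(W[:,0]<(.64 if n=="base" else .565))]
    print(n,cv2.minAreaRect((q[:,:2]*1e3).astype(np.float32)),q[:,2].mean())
q=W[(W[:,2]>.11)&(W[:,2]<.2)&(W[:,0]<.54)];print("fin",q[np.argsort(-q[:,2])][:8].mean(0))
q=W[(W[:,2]>.1)&(W[:,2]<.2)&(W[:,0]>.56)];print("wheel x",np.percentile(q[:,0],[2,98]))
E
```

```text
-0.016 25 [0.089 0.09  0.091]
-0.012 100 [0.088 0.09  0.091]
-0.008 99 [0.088 0.089 0.09 ]
-0.004 74 [0.087 0.088 0.089]
0.004 80 [0.116 0.117 0.118]
0.008 142 [0.111 0.114 0.117]
0.012 152 [0.105 0.108 0.112]
0.016 130 [0.099 0.102 0.105]
0.02 101 [0.098 0.099 0.1  ]
0.024 105 [0.099 0.1   0.101]
0.028 106 [0.099 0.1   0.102]
0.032 80 [0.1   0.108 0.117]
0.036 115 [0.121 0.123 0.124]
0.04 161 [0.096 0.098 0.123]
0.044 110 [0.092 0.094 0.096]
0.048 124 [0.094 0.095 0.097]
0.052 108 [0.096 0.098 0.1  ]
0.056 108 [0.099 0.1   0.102]
0.06 135 [0.101 0.103 0.104]
0.064 108 [0.104 0.105 0.106]
0.068 85 [0.072 0.074 0.103]
0.072 65 [0.071 0.072 0.073]
base ((568.05126953125, 29.068248748779297), (139.2933349609375, 121.043212890625), 89.92809295654297) 0.01289030282419727
box ((537.89404296875, 29.089462280273438), (50.14764404296875, 88.89472198486328), 0.36725518107414246) 0.09363447172582784
fin [0.52135328 0.05022    0.13487286]
wheel x [0.57524275 0.60135976]
```

Both views agree: tally origin (0.568, 0.029), yaw about 0, hub (0.588, 0.029, 0.078). The wheel rests about 10° back from nominal, and the tooth to flick ends at (y 0.005, z 0.118). Descending beside it now.

```bash
python3 -m crank '[[-1,0,3,30,0],[-1,0,3,60,0],[-1,0,3,90,0],[-1,0,3,105,0],[-1,0,3,110,0],[-1,0,3,110,0],[-1,0,3,110,0]]'; python3 -c "
from cell import telemetry as t
s=t.observe();print(s['tool_pos'],s['contact_force'])"
```

```text
time: 2.23
tool_pos: [0.5874, -0.0153, 0.2959]
tool_rot: [3.14, -0.0, 1.572]
contact_force: [0.1, 0.0, 0.1]
opening: 0.0009
grip_force: 0.0
[ 0.58743687 -0.01534321  0.29587462] [0.11485039 0.03409521 0.11998789]
```

```bash
python3 -m crank '[[-1,0,0,4,0],[-1,5,0,4,0],[-1,10,0,4,0],[-1,15,0,4,0],[-1,19,0,4,0],[-1,23,0,4,0],[-1,27,0,4,0],[-1,31,0,4,0],[-1,35,0,4,0],[-1,39,0,4,0],[-1,42,0,4,0],[-1,42,0,4,0]]'
python3 - <<'E'
from h import *
s=telemetry.observe();print(s["tool_pos"],s["contact_force"])
grab("top");prof("/tmp/top.npz",(165,222,208,270))
E
```

```text
time: 3.23
tool_pos: [0.5872, 0.027, 0.2903]
tool_rot: [-3.14, -0.001, 1.572]
contact_force: [-0.0, 1.3, 0.3]
opening: 0.0005
grip_force: 0.7
[0.58715947 0.02701919 0.29031606] [-0.00954322  1.25639429  0.29580597]
-0.04 1 [0.02 0.02 0.02]
-0.008 1 [0.199 0.199 0.199]
0.084 1 [0.018 0.018 0.018]
```

```bash
python3 -m crank '[[-1,0,0,-20,0],[-1,0,0,-40,0],[-1,-15,0,-70,0],[-1,-30,0,-100,0],[-1,-43,0,-110,0],[-1,-43,0,-110,0],[-1,-43,0,-110,0],[-1,-43,0,-110,0]]'
python3 - <<'E'
from h import *
s=telemetry.observe();print(s["tool_pos"],s["contact_force"])
grab("wrist","w2.png");W=prof()
q=W[(W[:,2]>.11)&(W[:,2]<.2)&(W[:,0]<.54)];print("fin",q[np.argsort(-q[:,2])][:8].mean(0))
q=W[(W[:,2]>.008)&(W[:,2]<.018)];print(cv2.minAreaRect((q[:,:2]*1e3).astype(np.float32)))
E
```

```text
time: 3.95
tool_pos: [0.587, -0.0167, 0.3986]
tool_rot: [-3.138, -0.001, 1.571]
contact_force: [-0.4, 0.7, -0.4]
opening: 0.0002
grip_force: 0.0
[ 0.58702084 -0.01672505  0.39861768] [-0.42555949  0.67332481 -0.36097552]
-0.024 68 [0.061 0.063 0.065]
-0.02 20 [0.063 0.064 0.065]
-0.012 73 [0.096 0.097 0.098]
-0.008 108 [0.095 0.097 0.098]
-0.004 105 [0.094 0.095 0.096]
0.0 120 [0.092 0.093 0.095]
0.004 60 [0.091 0.092 0.093]
0.008 14 [0.118 0.119 0.12 ]
0.012 125 [0.119 0.12  0.122]
0.016 166 [0.111 0.115 0.12 ]
0.02 157 [0.101 0.106 0.11 ]
0.024 106 [0.099 0.1   0.101]
0.028 104 [0.1   0.101 0.102]
0.032 128 [0.099 0.1   0.101]
0.036 81 [0.1   0.103 0.107]
0.04 111 [0.108 0.112 0.117]
0.044 168 [0.091 0.12  0.121]
0.048 105 [0.089 0.09  0.091]
0.052 127 [0.09  0.092 0.093]
0.056 104 [0.092 0.094 0.095]
0.06 103 [0.094 0.095 0.096]
0.064 133 [0.095 0.097 0.098]
0.068 111 [0.096 0.098 0.099]
fin [0.52242192 0.04622    0.13140013]
((568.6898803710938, 28.727794647216797), (138.57717895507812, 119.67786407470703), 89.8978042602539)
```

View pics/w2.png

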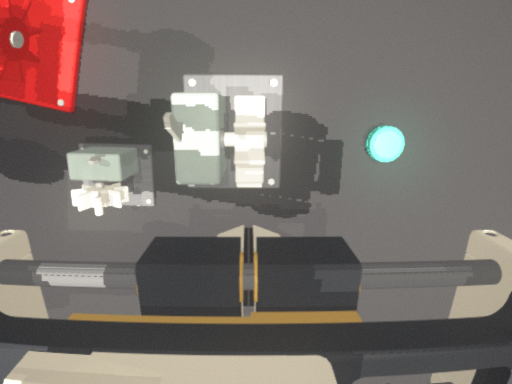

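The first click worked. The teeth now sit at ±22.5°, the long bar shows at y −0.024, z 0.063 (112.5° to −y, three clicks left), and the base hasn't moved. Flick two.

```bash
python3 -m crank '[[-1,0,0,35,0],[-1,0,0,70,0],[-1,0,0,100,0],[-1,3,0,110,0],[-1,8,0,110,0],[-1,8,0,110,0]]'
python3 -m crank '[[-1,4,0,0,0],[-1,8,0,0,0],[-1,12,0,0,0],[-1,16,0,0,0],[-1,20,0,0,0],[-1,24,0,0,0],[-1,28,0,0,0],[-1,32,0,0,0],[-1,35,0,0,0],[-1,35,0,0,0],[-1,35,0,0,0]]'
python3 -m crank '[[-1,0,0,-20,0],[-1,0,0,-40,0],[-1,-15,0,-70,0],[-1,-30,0,-100,0],[-1,-43,0,-110,0],[-1,-43,0,-110,0],[-1,-43,0,-110,0],[-1,-43,0,-110,0]]'
python3 - <<'E'
from h import *
s=telemetry.observe();print(s["tool_pos"],s["contact_force"])
grab("wrist","w3.png");W=prof()
q=W[(W[:,2]>.008)&(W[:,2]<.018)];print(cv2.minAreaRect((q[:,:2]*1e3).astype(np.float32)))
E
```

```text
time: 4.5
tool_pos: [0.5876, -0.0078, 0.2907]
tool_rot: [-3.141, -0.001, 1.572]
contact_force: [-0.7, -0.2, -0.2]
opening: 0.0005
grip_force: 0.0
time: 5.42
tool_pos: [0.5872, 0.0268, 0.2904]
tool_rot: [-3.141, -0.001, 1.571]
contact_force: [-0.1, 2.8, 0.5]
opening: 0.0006
grip_force: 1.3
time: 6.08
tool_pos: [0.587, -0.0168, 0.3986]
tool_rot: [-3.138, -0.001, 1.571]
contact_force: [0.1, 0.7, 0.3]
opening: 0.0005
grip_force: 0.0
[ 0.58704223 -0.01677128  0.39860776] [0.06586663 0.66760197 0.27597647]
-0.028 8 [0.102 0.103 0.103]
-0.024 92 [0.103 0.105 0.106]
-0.02 105 [0.103 0.105 0.106]
-0.016 137 [0.098 0.102 0.104]
-0.012 116 [0.097 0.098 0.1  ]
-0.008 112 [0.095 0.097 0.099]
-0.004 108 [0.093 0.095 0.096]
0.0 123 [0.092 0.093 0.095]
0.004 52 [0.091 0.092 0.094]
0.008 19 [0.118 0.12  0.12 ]
0.012 120 [0.119 0.12  0.122]
0.016 167 [0.111 0.115 0.119]
0.02 155 [0.101 0.106 0.11 ]
0.024 106 [0.099 0.1   0.101]
0.028 104 [0.1   0.101 0.102]
0.032 130 [0.099 0.1   0.101]
0.036 80 [0.1   0.103 0.106]
0.04 112 [0.108 0.112 0.117]
0.044 167 [0.091 0.12  0.121]
0.048 104 [0.089 0.09  0.091]
0.052 130 [0.09  0.092 0.093]
0.056 104 [0.092 0.094 0.095]
0.06 103 [0.093 0.095 0.096]
0.064 134 [0.095 0.097 0.098]
0.068 111 [0.096 0.097 0.099]
((568.6537475585938, 28.500286102294922), (138.93431091308594, 119.80946350097656), 89.8614501953125)
```

The second click is done: the bar is at 67.5° to −y (y −0.022, top 0.105). Flick three goes slightly higher and 2 mm further.

```bash
python3 -m crank '[[-1,4,0,35,0],[-1,8,0,70,0],[-1,9,0,98,0],[-1,9,0,108,0],[-1,9,0,108,0]]'
python3 -m crank '[[-1,4,0,0,0],[-1,8,0,0,0],[-1,12,0,0,0],[-1,16,0,0,0],[-1,20,0,0,0],[-1,24,0,0,0],[-1,28,0,0,0],[-1,32,0,0,0],[-1,36,0,0,0],[-1,36,0,0,0],[-1,36,0,0,0]]'
python3 -m crank '[[-1,0,0,-20,0],[-1,0,0,-40,0],[-1,-15,0,-70,0],[-1,-30,0,-98,0],[-1,-45,0,-108,0],[-1,-45,0,-108,0],[-1,-45,0,-108,0],[-1,-45,0,-108,0]]'
python3 - <<'E'
from h import *
s=telemetry.observe();print(s["tool_pos"],s["contact_force"])
grab("wrist","w4.png");W=prof()
q=W[(W[:,2]>.008)&(W[:,2]<.018)];print(cv2.minAreaRect((q[:,:2]*1e3).astype(np.float32)))
E
```

```text
time: 6.55
tool_pos: [0.5865, -0.0074, 0.2889]
tool_rot: [-3.134, -0.001, 1.572]
contact_force: [-0.3, 0.1, -0.2]
opening: 0.0005
grip_force: 0.0
time: 7.47
tool_pos: [0.5872, 0.0285, 0.2925]
tool_rot: [-3.141, -0.001, 1.572]
contact_force: [-0.5, 0.3, -0.2]
opening: 0.0006
grip_force: 0.0
time: 8.13
tool_pos: [0.5871, -0.0166, 0.3992]
tool_rot: [-3.139, -0.001, 1.571]
contact_force: [-0.7, 0.5, -0.4]
opening: 0.0007
grip_force: 0.0
[ 0.58711882 -0.01664896  0.39921763] [-0.70103174  0.45604662 -0.38645764]
-0.012 73 [0.096 0.097 0.098]
-0.008 101 [0.095 0.097 0.098]
0.004 115 [0.131 0.133 0.135]
0.008 128 [0.133 0.134 0.136]
0.012 219 [0.121 0.132 0.135]
0.016 163 [0.111 0.115 0.12 ]
0.02 161 [0.101 0.105 0.11 ]
0.024 104 [0.099 0.1   0.101]
0.028 107 [0.099 0.101 0.102]
0.032 133 [0.099 0.1   0.101]
0.036 81 [0.1   0.104 0.107]
0.04 111 [0.108 0.113 0.117]
0.044 168 [0.091 0.12  0.121]
0.048 106 [0.089 0.091 0.091]
0.052 130 [0.09  0.092 0.093]
0.056 107 [0.092 0.094 0.095]
0.06 108 [0.094 0.095 0.096]
0.064 135 [0.095 0.097 0.098]
0.068 108 [0.096 0.097 0.099]
((568.796630859375, 28.657032012939453), (119.66683959960938, 139.22601318359375), 0.05460107699036598)
```

The third click is done: the long tooth leans 22.5° to −y, with the bar top at z 0.134. The last flick goes at the bar's height, with the tip at about 0.121.

```bash
python3 -m crank '[[-1,0,0,35,0],[-1,0,0,70,0],[-1,0,0,95,0],[-1,0,0,101,0],[-1,5,0,101,0],[-1,5,0,101,0]]'
python3 -m crank '[[-1,4,0,0,0],[-1,8,0,0,0],[-1,12,0,0,0],[-1,16,0,0,0],[-1,20,0,0,0],[-1,24,0,0,0],[-1,28,0,0,0],[-1,32,0,0,0],[-1,36,0,0,0],[-1,39,0,0,0],[-1,41,0,0,0],[-1,41,0,0,0]]'
python3 -m crank '[[-1,0,0,0,0],[-1,0,0,-20,0],[-1,0,0,-40,0],[-1,-15,0,-70,0],[-1,-30,0,-95,0],[-1,-45,0,-101,0],[-1,-45,0,-101,0],[-1,-45,0,-101,0],[-1,-45,0,-101,0]]'
python3 - <<'E'
from h import *
s=telemetry.observe();print(s["tool_pos"],s["contact_force"])
grab("wrist","w5.png");W=prof()
q=W[(W[:,2]>.008)&(W[:,2]<.018)];print(cv2.minAreaRect((q[:,:2]*1e3).astype(np.float32)))
E
```

```text
time: 8.68
tool_pos: [0.5877, -0.011, 0.3001]
tool_rot: [3.141, -0.001, 1.572]
contact_force: [0.1, -0.0, -0.5]
opening: 0.0005
grip_force: 0.0
time: 9.68
tool_pos: [0.5873, 0.0296, 0.2994]
tool_rot: [-3.141, -0.001, 1.571]
contact_force: [0.5, -0.5, 1.0]
opening: 0.0002
grip_force: 0.0
time: 10.43
tool_pos: [0.5871, -0.0158, 0.3995]
tool_rot: [-3.139, -0.001, 1.571]
contact_force: [-0.2, -0.6, -0.3]
opening: 0.0007
grip_force: 0.0
[ 0.58713922 -0.01579009  0.39952132] [-0.17334203 -0.6344185  -0.30942289]
-0.012 74 [0.096 0.097 0.099]
-0.008 105 [0.095 0.097 0.098]
-0.004 117 [0.094 0.095 0.097]
0.0 101 [0.092 0.093 0.094]
0.004 55 [0.09  0.092 0.094]
0.008 22 [0.118 0.119 0.12 ]
0.012 112 [0.119 0.12  0.122]
0.016 162 [0.111 0.116 0.12 ]
0.02 161 [0.102 0.106 0.11 ]
0.024 108 [0.099 0.1   0.101]
0.028 111 [0.099 0.101 0.102]
0.032 130 [0.099 0.1   0.102]
0.036 80 [0.1   0.103 0.107]
0.04 110 [0.108 0.113 0.117]
0.044 120 [0.118 0.132 0.134]
0.048 153 [0.134 0.135 0.136]
0.052 169 [0.093 0.133 0.135]
0.056 120 [0.092 0.094 0.13 ]
0.06 108 [0.093 0.095 0.096]
0.064 135 [0.095 0.097 0.098]
0.068 108 [0.096 0.098 0.099]
((568.2072143554688, 27.99819564819336), (139.26666259765625, 121.31114196777344), 89.79304504394531)
```

View pics/w5.png

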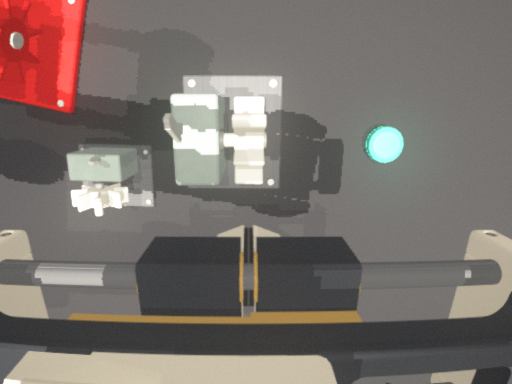

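The long tooth's bar is at (250,121), y 0.049, top z 0.135. It leans 22.5° to +y in line with the fin at (172,126). The tally hasn't moved and the gripper is clear, so I'm handing in.

```bash
python3 -c "
from cell import ticket
print(ticket.hand_in())"
```

```text
the job is handed in; nothing more can be done
None
```

I flicked the tally wheel four single clicks, so its long tooth now lines up with the fin; the tally did not measurably move, the gripper is clear of the wheel, and the job was handed in at about 10.5 s.

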